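# Set the bearing dispenser's slide gate to its index

### The arm

A 6-joint arm with a two-finger parallel gripper is mounted at the origin on a cart in front of the work surface, level with it; the furniture and walls round the work are solid. World frame = base frame: x ahead of the robot, y to its left, z up, the work surface at z = 0. Lengths are in m, angles in rad, forces in N, time in s.
With the tool pointing down it reaches from about 0.25 to 0.775 m from the base axis. Payload 4 kg.
Tool frame: the origin (TCP) lies on the centre line of the jaws, within the pads' length; the fingertips stand 8 mm ahead of it and the grasp point (between the pads) lies 11 mm behind it; z points along the fingers, y is the direction in which the jaws open and shut (so a half turn about z gives the same grasp; the last joint's range is limited). The gripper opens to 94 mm and grips with 3 to 60 N. Pads are 16 mm wide; open, the fingers measure 119 mm over their backs; the gripper's body (75 mm by 177 mm) begins 78 mm behind the grasp point.
Start: joints at [-1.285, 0.087, 1.371, -0, 1.684, -0.103], TCP at [0.208, -0.509, 0.214] pointing down, gripper open.
Joint ranges: [-3.1, 3.1], [-0.76, 2.03], [0.27, 2.55], [-1.08, 4.22], [0.17, 2.65], [-2.57, 2.57]. Speed limits (rad/s): [2.79, 2.79, 3.14, 3.14, 3.14, 3.14].

### API

Orientations are given as [roll, pitch, yaw] about the fixed x, y, z axes, in that order (R = Rz(yaw) Ry(pitch) Rx(roll)).
In Python, from bench import * gives the robot as it stands.
- The arm moves only by the tool step_arm, never from a script. Its argument "steps" is a list of rows, each an object of numbers: "jaw": the opening, from 0 (shut) to 1 (fully open); "tx", "ty", "tz": the shift along the tool's x, y, z in m; "ax", "ay", "az": the turn, a rotation vector about the tool's x, y, z in rad. In form: [{"jaw": .., "tx": .., "ty": .., "tz": .., "ax": .., "ay": .., "az": ..}, ...]. A call has 1 to 8 rows; each row is the pose to reach, as a shift and turn from the pose measured when the call began, along the tool's axes at that moment; what a row does not reach only later rows make up. A row lasts 1/10 s, in which the tool goes at most 50 mm and 8.59 degrees, less where a joint would pass 70% of its speed; a pose out of reach is approached as far as the arm can. A call with a gripper value outside its range is refused whole. The fingers move at their own pace and stop on an object; the grip force is fixed at half the most. Time passes only in rows, so rows that repeat a pose let the fingers close. It gives the time, the measured TCP pose, the force and the opening at its end, in the units of the state.
- get_obs(): the state, without advancing time (a new reading comes with each control period).
- snapshot(name): name is "scene" or "top" or "wrist"; returns (picture, depth): 400x640x3 uint8, red, green, blue; 400x640 float32, m along the optical axis (not along the pixel's ray), 0 where there is no reading.
- camera_model(name): a dict with "intrinsics" (3x3 intrinsics, pixels), "origin" and "orientation" of the camera in the world. Camera axes: x right, y down, z forward; pixel columns grow to the right and rows downward; lengths in m; the calibration is good to about 2 mm. A picture is of the moment at which its call begins: read the wrist's pose just before it. camera_model takes no time and is no camera call; for the wrist camera it gives the pose at the moment of the call.
- close_job(): hands the job in, once; it reports no verdict.
Trained networks look in the newest picture that a camera, given by its name, has taken for a name from the list of things; names that differ only in an ending like _2 or _b are one class to them, and where a whole thing is asked for, a point or a joint stands for the part that bears it (a point fixed in the world has none). Each returns a list of dicts, best first, with "confidence" (0 to 1); they miss things now and then, are a little off and sometimes report something else, mostly with a low value. They report only what shows in the picture. A call takes as long as a camera call. They do not tell look-alikes from the thing itself.
- silhouettes(camera, query): "pixels" (400x640 bool, what is visible of it) and "rect" ([left, top, right, bottom] in pixels, round what is visible of it).
The state is a dict: "time": time; "joint_positions": joint angles; "qvel": joint speeds; "joint_torque": joint torques, N m; "tool_pos": TCP position; "ee_rot": TCP orientation; "wrist_force": force on the tool from outside, world axes, zero at the start; "wrist_torque": the same for the moment, N m; "width": finger opening in m.
Only numpy, scipy, OpenCV 4.12 (cv2) and the standard library are available. Lean on these libraries where they do the work, as an engineer would, in place of code of your own. Each camera call takes 0.05 s, during which the arm holds its last target. There are 200 camera calls.

### The job

Pull the stiff slide gate of the bearing dispenser out by its upturned lip until the lip stands in line with the fin of the index clamp on the rail. That lets the rear bearing drop into the tray below, while the front bearing must stay up in its bay: do not pull the gate far past the fin. Leave the gate there and let go.

Things in the scene. Friction and masses are not known exactly. Their poses are not given: they have to be found in the camera images.
- dispenser: Fixed two-bay bearing dispenser, 270 x 118 x 102 mm. Origin on the table under the middle of the bays; x to its rear, y left, z up; the gate pulls out along -x, towards the robot. Grey open-topped bays, 48 mm square inside, z 66 to 102 mm, centred at x = +27 mm (rear) and -27 mm (front); front face of the bays x = -57 mm. Guide rails (y +-39.5, top z 70.5 mm) reach x = -210 mm. Steel catch tray below, walls 25 mm high.
- gate (a joint): How far the steel slide gate is pulled out along the dispenser's -x, m: 0 shut, 0.1 end of travel; starts at 0 to 0.015. Stiff: takes about 9 N, more when fast; stays where left. A plate 66 mm wide, 5 mm thick, top at z = 65 mm, closing both bays from below: the rear bay is fully uncovered at 0.054; beyond about 0.08 the front bearing falls too.
- gate_lip (a point): Middle of the top edge of the gate's upturned lip, 105 mm above the table, moving with the gate. The lip is an upright steel plate across the gate's front end: 60 mm wide along the dispenser's y, 8 mm thick along x, 40 mm above the gate plate. With the gate shut, the gap between lip and bays is 47 mm, free for fingers from above.
- index_fin (a point): Top of the upright fin (5 mm thick, 12 mm wide) of the dark steel index clamp with brass thumbscrew, fixed on the left guide rail, 47 mm left of the gate's middle line, as high as the lip's top edge. In the dispenser's frame its x is where the x of gate_lip shall come to (55 to 75 mm of gate opening).
- bearing_rear: Sealed ball bearing, 42 mm diameter, 14 mm high, lying loose on the gate in the rear bay. Origin: centre of its underside. It drops into the tray as the gate opens.
- bearing_front: The same kind of bearing in the front bay; it must stay there, lying on the gate.
Not all that is in view belongs to the job. Leave any purple or red look-alike of the bearing_front alone. Leave any pink or turquoise look-alike of the bearing_rear alone.

How it is judged:
By the outcome, as a careful person would: the job done as asked, in the order asked, and still so for the second after the job is handed in, with the robot touching nothing.
It also fails if it takes over 38 s, if anything falls off the work surface, if the arm or the gripper's body presses on something with over 40 N, if the wrist force passes 120 N, or if a joint passes its speed limit or range.

## Working session

There is one attempt and no reset: what is moved stays moved. The work goes in short steps, Python scripts to look and compute and a tool call to move; the robot and the scene stay as the last step left them, time stands still between calls to the robot, and variables do not carry over. Pictures are saved under pics/ and viewed, about 8 in all and at most 12, crops included, and the job is handed in when it is done.

Besides the shell and the picture viewer there is one more tool, called after "Emit:" by a JSON object that holds its "method" and its "body". step_arm: Moves the arm, as the interface text tells. Its arguments: {"type":"object","properties":{"steps":{"type":"array"}},"required":["steps"]}

```bash
mkdir -p pics
cat > h.py <<'E'
from bench import *
import numpy as np, cv2
def save(n,im): cv2.imwrite('pics/'+n,cv2.cvtColor(im,cv2.COLOR_RGB2BGR))
def cam(c):
    m=camera_model(c); K=np.array(m["intrinsics"]); o=np.array(m["origin"]); R=np.array(m["orientation"])
    if R.shape!=(3,3):
        from scipy.spatial.transform import Rotation as Q
        R=Q.from_euler('xyz',R).as_matrix() if R.size==3 else Q.from_quat(R).as_matrix()
    return K,o,R
def cloud(c,d):
    K,o,R=cam(c); v,u=np.mgrid[:400,:640]
    P=np.stack([(u-K[0,2])/K[0,0]*d,(v-K[1,2])/K[1,1]*d,d],-1)
    W=P@R.T+o; W[d<=0]=np.nan; return W
E
python3 - <<'E'
from h import *
for c in ("scene","top"):
    p,d=snapshot(c); save(c+'1.png',p); np.save(c+'1.npy',d)
    m=camera_model(c); print(c,m)
    for q in ("dispenser","gate_lip","index_fin","bearing_rear"):
        W=cloud(c,d)
        for s in silhouettes(c,q)[:4]:
            print(q,s["confidence"],s["rect"],np.nanmedian(W[s["pixels"]],0).round(3))
print(get_obs()["time"])
E
```

```text
scene {'intrinsics': array([[486.66631191,   0.        , 326.10799905],
       [  0.        , 486.66631191, 206.97622045],
       [  0.        ,   0.        ,   1.        ]]), 'origin': array([-0.00179277,  0.70059081,  0.46598558]), 'orientation': array([-1.98742415,  0.01918733, -2.27479066])}
dispenser 0.66 [288.0, 198.3, 437.3, 328.0] [0.559 0.199 0.067]
gate_lip 0.61 [336.6, 230.1, 389.8, 259.8] [0.493 0.191 0.079]
index_fin 0.57 [356.0, 249.0, 377.1, 278.9] [0.453 0.246 0.083]
bearing_rear 0.62 [263.8, 225.2, 285.5, 242.6] [0.758 0.208 0.013]
bearing_rear 0.54 [361.2, 222.2, 376.3, 229.3] [0.645 0.038 0.014]
top {'intrinsics': array([[465.70995338,   0.        , 323.68210557],
       [  0.        , 465.70995338, 200.80926537],
       [  0.        ,   0.        ,   1.        ]]), 'origin': array([0.44467402, 0.1709434 , 0.92403112]), 'orientation': array([-2.92164106, -0.00525011, -1.54518152])}
dispenser 0.74 [308.8, 210.4, 330.8, 238.3] [0.593 0.179 0.079]
dispenser 0.64 [275.6, 172.5, 352.3, 329.8] [0.559 0.183 0.071]
gate_lip 0.6 [293.5, 187.3, 336.6, 279.8] [0.538 0.183 0.066]
index_fin 0.49 [268.2, 288.8, 288.0, 301.7] [0.458 0.247 0.088]
bearing_rear 0.56 [307.3, 180.3, 337.0, 205.5] [0.646 0.175 0.079]
bearing_rear 0.55 [374.9, 196.4, 396.6, 216.6] [0.648 0.047 0.013]
bearing_rear 0.54 [297.9, 139.3, 321.1, 156.8] [0.765 0.208 0.014]
0.5
```

Run:
```python
import cv2,numpy as np
s=cv2.imread('pics/scene1.png')[170:350,220:460]; t=cv2.imread('pics/top1.png')[120:345,220:420]
cv2.imwrite('pics/a.png',np.vstack([cv2.resize(s,(760,570),interpolation=2)]))
cv2.imwrite('pics/b.png',cv2.resize(t,(533,600),interpolation=2))
```

```text
(no output)
```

View pics/a.png

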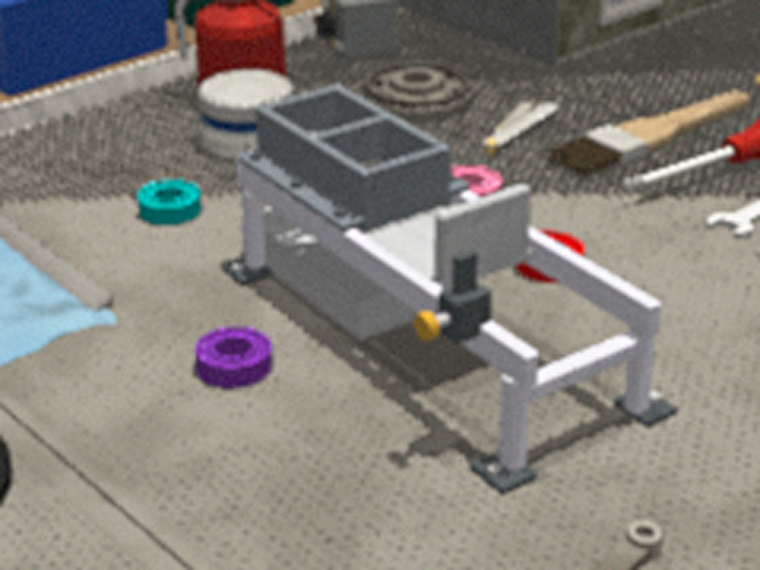

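View pics/b.png

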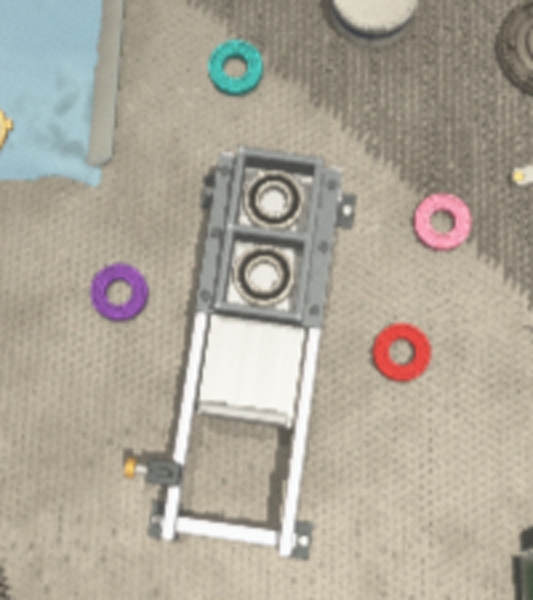

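The picture shows one dispenser, with grey bearings in both of its bays (b.png at 272,200 and 265,275). The coloured rings on the table are look-alikes. The lip is at about (247,412) and the fin at (165,470). Next I measure them in the dispenser's frame.

```bash
cat > m.py <<'E'
from h import *
def frame(W):
    # bays rim points from top camera
    m=(W[...,2]>.094)&(W[...,2]<.11)&(abs(W[...,0]-.62)<.11)&(abs(W[...,1]-.18)<.09)
    P=W[m]; r=cv2.minAreaRect((P[:,:2]*1000).astype(np.float32)); return P,r
if __name__=="__main__":
    T=cloud('top',np.load('top1.npy')); S=cloud('scene',np.load('scene1.npy'))
    for n,W in(('top',T),('scene',S)):
        P,r=frame(W); print(n,len(P),r,np.median(P[:,2]))
    # rails direction: points z .062-.076 elongated, from top
    P,r=frame(T); 
    a=r[2]; a=np.deg2rad(a if a<45 else a-90)
    ex=np.array([np.cos(a),np.sin(a)]); ey=np.array([-ex[1],ex[0]]); c=np.array(r[0])/1000
    print('yaw',np.rad2deg(a),c)
    for n,W in(('top',T),('scene',S)):
        L=np.dstack([(W[...,:2]-c)@ex,(W[...,:2]-c)@ey,W[...,2]])
        for nm,m in(('lip',(L[...,0]<-.085)&(L[...,0]>-.2)&(abs(L[...,1])<.033)&(L[...,2]>.078)&(L[...,2]<.115)),
                    ('liptop',(L[...,0]<-.085)&(L[...,0]>-.2)&(abs(L[...,1])<.033)&(L[...,2]>.1)&(L[...,2]<.115)),
                    ('fin',(L[...,0]<-.085)&(L[...,0]>-.2)&(abs(L[...,1]-.047)<.012)&(L[...,2]>.09)&(L[...,2]<.115))):
            Q=L[m]; 
            if len(Q): print(n,nm,len(Q),np.percentile(Q,[2,50,98],axis=0).round(4).tolist())
E
python3 m.py
```

```text
top 748 ((618.237548828125, 176.8266143798828), (60.188961029052734, 114.41693115234375), 83.4188003540039) 0.10243537879467013
scene 794 ((614.358154296875, 175.17739868164062), (63.06776809692383, 118.43695068359375), 83.04890441894531) 0.10049459526551877
yaw -6.581199645996094 [0.61823755 0.17682661]
top lip 183 [[-0.1264, -0.0281, 0.0805], [-0.123, -0.0005, 0.105], [-0.1185, 0.0277, 0.1077]]
top liptop 161 [[-0.1263, -0.0284, 0.1017], [-0.1225, -0.0002, 0.1052], [-0.1184, 0.0278, 0.1078]]
top fin 39 [[-0.1742, 0.0374, 0.0902], [-0.1671, 0.0462, 0.1021], [-0.1609, 0.056, 0.1116]]
scene lip 493 [[-0.1295, -0.0305, 0.0789], [-0.1274, -0.0007, 0.094], [-0.1225, 0.0271, 0.1061]]
scene liptop 149 [[-0.1292, -0.0296, 0.1005], [-0.1267, -0.0004, 0.1044], [-0.1222, 0.027, 0.1065]]
scene fin 88 [[-0.173, 0.0395, 0.0903], [-0.1709, 0.0461, 0.1002], [-0.1669, 0.0522, 0.1092]]
```

```bash
cat > t.py <<'E'
import sys
from h import *
from scipy.spatial.transform import Rotation as Q
def to(p,yawdir):
    # relative shift/turn to tool-down at p, tool y along +-(cos,sin)
    o=get_obs(); R0=Q.from_euler('xyz',o["ee_rot"]); 
    print('t',o["time"],'tcp',np.round(o["tool_pos"],4),'rpy',np.round(o["ee_rot"],4),'q',np.round(o["joint_positions"],3),'F',np.round(o["wrist_force"],1),'w',o["width"])
    print('shift',R0.inv().apply(np.array(p)-o["tool_pos"]).round(4))
    for s in(1,-1):
        y=s*np.array([np.cos(yawdir),np.sin(yawdir),0]); z=np.array([0,0,-1.]); x=np.cross(y,z)
        R1=Q.from_matrix(np.stack([x,y,z],1)); print('turn',(R0.inv()*R1).as_rotvec().round(4))
if __name__=="__main__": to([float(a) for a in sys.argv[1:4]],np.deg2rad(float(sys.argv[4])))
E
python3 t.py .4965 .191 .2 -6.6
python3 - <<'E'
from h import *
for n in('top','scene'):
    W=cloud(n,np.load(n+'1.npy'))
    m=(W[...,2]>.12)&(np.hypot(W[...,0],W[...,1])<.85)&(W[...,0]>.1)
    P=W[m]; 
    k,ct=np.unique((P[:,:2]/.1).round().astype(int),axis=0,return_counts=True)
    print(n,[(a.tolist(),int(c),float(P[((P[:,:2]/.1).round()==a).all(1)][:,2].max().round(2))) for a,c in zip(k,ct) if c>4])
E
```

```text
t 0.5 tcp [ 0.2085 -0.509   0.2135] rpy [ 3.1416 -0.      0.3888] q [-1.285  0.087  1.371  0.     1.684 -0.103] F [ 0.8 -0.1 -0. ] w 0.09386270296769449
shift [ 0.5318 -0.5385  0.0134]
turn [ 0.      0.     -1.0668]
turn [ 0.     -0.      2.0748]
top [([4, -2], 410, 0.17), ([4, -1], 570, 0.17), ([4, 0], 333, 0.17), ([7, -4], 116, 0.17), ([7, -3], 206, 0.17), ([7, -2], 220, 0.14), ([8, -4], 131, 0.2), ([8, -3], 2194, 0.21), ([8, -2], 3678, 0.21), ([8, 0], 161, 0.19), ([8, 1], 104, 0.2)]
scene [([1, 1], 543, 0.21), ([2, 1], 5675, 0.38), ([4, -2], 526, 0.17), ([4, -1], 735, 0.17), ([4, 0], 489, 0.17), ([7, -5], 11, 0.13), ([7, -4], 181, 0.18), ([7, -3], 173, 0.2), ([7, -2], 180, 0.14), ([8, -4], 240, 0.21), ([8, -3], 713, 0.21), ([8, -2], 1623, 0.21), ([8, 0], 132, 0.19), ([8, 1], 122, 0.19)]
```

View pics/top1.png

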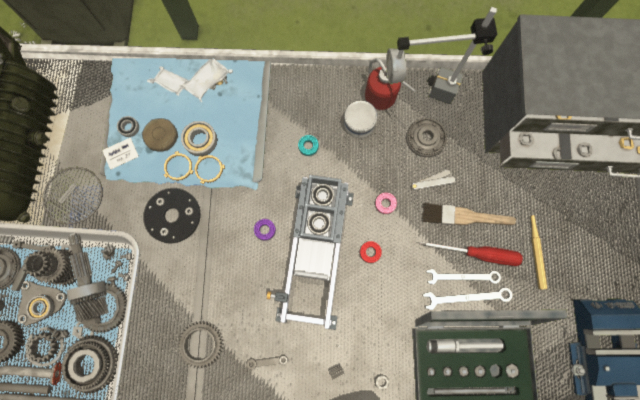

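View pics/scene1.png

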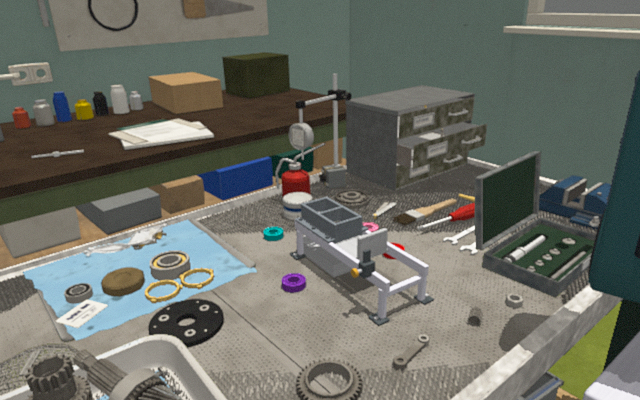

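Run:
```python
from h import *
W=cloud('scene',np.load('scene1.npy'))
m=(W[...,2]>.12)&(np.hypot(W[...,0],W[...,1])<.45)&(W[...,0]>.0)&(W[...,1]>-.3)
v,u=np.nonzero(m);print(u.min(),u.max(),v.min(),v.max());P=W[m];print(np.percentile(P,[1,50,99],axis=0))
T=cloud('top',np.load('top1.npy'))
m=(T[...,2]>.12)&(abs(T[...,0]-.38)<.12)&(abs(T[...,1]+.1)<.15)
v,u=np.nonzero(m);print(u.min(),u.max(),v.min(),v.max());print(np.percentile(T[m],[1,50,99],axis=0))
```

```text
475 639 70 295
[[ 0.13935131 -0.10971588  0.12165647]
 [ 0.17727619  0.10381838  0.19359549]
 [ 0.43611759  0.11540562  0.36289104]]
425 567 309 321
[[ 0.42709866 -0.21666909  0.12745245]
 [ 0.43754675 -0.10708519  0.16771973]
 [ 0.44779007 -0.00235458  0.17119214]]
```

Emit:
{"method": "step_arm", "body": {"steps": [{"jaw": 0.55,"tx": 0,"ty": 0,"tz": -0.045},{"jaw": 0.55,"tx": 0.03,"ty": -0.03,"tz": -0.045,"az": -0.07},{"jaw": 0.55,"tx": 0.06,"ty": -0.06,"tz": -0.045,"az": -0.14},{"jaw": 0.55,"tx": 0.09,"ty": -0.09,"tz": -0.045,"az": -0.21},{"jaw": 0.55,"tx": 0.12,"ty": -0.12,"tz": -0.045,"az": -0.28},{"jaw": 0.55,"tx": 0.15,"ty": -0.15,"tz": -0.045,"az": -0.35},{"jaw": 0.55,"tx": 0.18,"ty": -0.18,"tz": -0.045,"az": -0.42},{"jaw": 0.55,"tx": 0.21,"ty": -0.21,"tz": -0.045,"az": -0.5}]}}

```text
invalid input
```

```bash
python3 t.py .4965 .191 .24 -6.6
```

```text
t 0.5 tcp [ 0.2085 -0.509   0.2135] rpy [ 3.1416 -0.      0.3888] q [-1.285  0.087  1.371  0.     1.684 -0.103] F [ 0.8 -0.1 -0. ] w 0.09386270296769449
shift [ 0.5318 -0.5385 -0.0266]
turn [ 0.      0.     -1.0668]
turn [ 0.     -0.      2.0748]
```

All keys are needed in every row.

Emit:
{"method": "step_arm", "body": {"steps": [{"jaw": 0.55,"tx": 0,"ty": 0,"tz": -0.045,"ax": 0,"ay": 0,"az": 0},{"jaw": 0.55,"tx": 0.03,"ty": -0.03,"tz": -0.045,"ax": 0,"ay": 0,"az": -0.07},{"jaw": 0.55,"tx": 0.06,"ty": -0.06,"tz": -0.045,"ax": 0,"ay": 0,"az": -0.14},{"jaw": 0.55,"tx": 0.09,"ty": -0.09,"tz": -0.045,"ax": 0,"ay": 0,"az": -0.21},{"jaw": 0.55,"tx": 0.12,"ty": -0.12,"tz": -0.045,"ax": 0,"ay": 0,"az": -0.28},{"jaw": 0.55,"tx": 0.15,"ty": -0.15,"tz": -0.045,"ax": 0,"ay": 0,"az": -0.35},{"jaw": 0.55,"tx": 0.18,"ty": -0.18,"tz": -0.045,"ax": 0,"ay": 0,"az": -0.42},{"jaw": 0.55,"tx": 0.21,"ty": -0.21,"tz": -0.045,"ax": 0,"ay": 0,"az": -0.5}]}}

```text
time: 1.3
tool_pos: [0.3235, -0.2334, 0.2587]
ee_rot: [3.141, -0.0, 0.891]
wrist_force: [1.3, 0.1, 0.7]
width: 0.0515
```

```bash
python3 t.py .4965 .191 .24 -6.6
```

```text
t 1.3 tcp [ 0.3235 -0.2334  0.2587] rpy [ 3.1405e+00 -1.0000e-04  8.9140e-01] q [-0.768 -0.259  1.602  0.     1.798 -0.088] F [1.3 0.1 0.7] w 0.05150293485300418
shift [ 0.4389 -0.1321  0.0186]
turn [ 1.100e-03  3.000e-04 -5.642e-01]
turn [ 3.0000e-04 -1.4000e-03  2.5774e+00]
```

Emit:
{"method": "step_arm", "body": {"steps": [{"jaw": 0.55,"tx": 0.044,"ty": -0.013,"tz": 0,"ax": 0,"ay": 0,"az": -0.07},{"jaw": 0.55,"tx": 0.088,"ty": -0.026,"tz": 0,"ax": 0,"ay": 0,"az": -0.14},{"jaw": 0.55,"tx": 0.132,"ty": -0.04,"tz": 0,"ax": 0,"ay": 0,"az": -0.21},{"jaw": 0.55,"tx": 0.176,"ty": -0.053,"tz": 0,"ax": 0,"ay": 0,"az": -0.28},{"jaw": 0.55,"tx": 0.22,"ty": -0.066,"tz": 0,"ax": 0,"ay": 0,"az": -0.35},{"jaw": 0.55,"tx": 0.264,"ty": -0.079,"tz": 0,"ax": 0,"ay": 0,"az": -0.42},{"jaw": 0.55,"tx": 0.308,"ty": -0.092,"tz": 0,"ax": 0,"ay": 0,"az": -0.5},{"jaw": 0.55,"tx": 0.34,"ty": -0.102,"tz": 0,"ax": 0,"ay": 0,"az": -0.564}]}}

```text
time: 2.1
tool_pos: [0.4582, 0.0978, 0.2587]
ee_rot: [3.14, 0.0, 1.46]
wrist_force: [-0.9, -0.3, 0.7]
width: 0.0515
```

```bash
python3 t.py .4965 .191 .24 -6.6
python3 - <<'E'
from h import *
K,o,R=cam('wrist'); p,d=snapshot('wrist'); save('w1.png',p); np.save('w1.npy',d); np.savez('w1c.npz',K=K,o=o,R=R); print(o)
E
```

```text
t 2.1 tcp [0.4582 0.0978 0.2587] rpy [3.1402 0.     1.4604] q [ 0.089 -0.101  1.469 -0.     1.772  0.2  ] F [-0.9 -0.3  0.7] w 0.05146091657131144
shift [0.0968 0.0277 0.0187]
turn [ 0.0014 -0.      0.0048]
turn [ 0.0000e+00  2.2000e-03 -3.1368e+00]
[0.46706055 0.18081332 0.42939862]
```

View pics/w1.png

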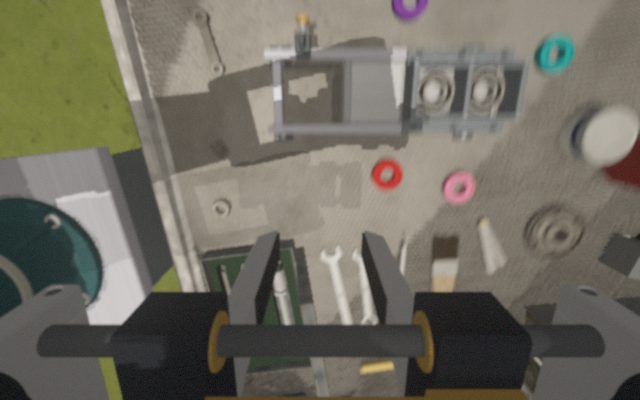

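The wrist view shows the lip at about (347,92), the fin and clamp at about (304,35), and both bearings still in their bays at (436,91) and (487,90).

```bash
cat > w.py <<'E'
from h import *
def meas(W,pr=True):
    m=(W[...,2]>.094)&(W[...,2]<.11)&(abs(W[...,0]-.62)<.11)&(abs(W[...,1]-.18)<.09)
    r=cv2.minAreaRect((W[m][:,:2]*1000).astype(np.float32)); a=r[2]; a=np.deg2rad(a if a<45 else a-90)
    a0=np.deg2rad(-6.6); print('rect',r)
    ex=np.array([np.cos(a0),np.sin(a0)]); ey=np.array([-ex[1],ex[0]]); c=np.array(r[0])/1000
    L=np.dstack([(W[...,:2]-c)@ex,(W[...,:2]-c)@ey,W[...,2]])
    b=(L[...,0]<-.085)&(L[...,0]>-.21)
    for nm,m in(('lip',b&(abs(L[...,1])<.03)&(L[...,2]>.098)&(L[...,2]<.115)),
                ('fin',b&(abs(L[...,1]-.047)<.012)&(L[...,2]>.098)&(L[...,2]<.115))):
        Q=L[m]
        if len(Q): 
            q=np.percentile(Q,[3,50,97],axis=0); w=c+ex*q[1,0]+ey*q[1,1]
            print(nm,len(Q),q.round(4).tolist(),'mid x',((q[0,0]+q[2,0])/2).round(4),'mean',Q.mean(0).round(4),'world',w.round(4))
            if nm=='lip': print(' slope deg',np.rad2deg(np.polyfit(Q[:,1],Q[:,0],1)[0]))
if __name__=="__main__":
    import sys
    for n in sys.argv[1:]: print(n); 
    for c in('top','scene'): print(c); meas(cloud(c,np.load(c+'1.npy')))
    z=np.load('w1c.npz'); d=np.load('w1.npy'); v,u=np.mgrid[:400,:640]; K=z['K']
    W=np.stack([(u-K[0,2])/K[0,0]*d,(v-K[1,2])/K[1,1]*d,d],-1)@z['R'].T+z['o']; W[d<=0]=np.nan
    print('wrist'); meas(W)
E
python3 w.py
```

```text
top
rect ((618.237548828125, 176.8266143798828), (60.188961029052734, 114.41693115234375), 83.4188003540039)
lip 162 [[-0.1263, -0.0274, 0.1018], [-0.1225, -0.0004, 0.1052], [-0.1186, 0.0273, 0.1076]] mid x -0.1224 mean [-0.1226 -0.0003  0.1051] world [0.4965 0.1905]
 slope deg 0.06118693641726943
fin 20 [[-0.1695, 0.041, 0.1044], [-0.1672, 0.0461, 0.1095], [-0.1651, 0.0513, 0.1117]] mid x -0.1673 mean [-0.1672  0.046   0.1091] world [0.4574 0.2418]
scene
rect ((614.358154296875, 175.17739868164062), (63.06776809692383, 118.43695068359375), 83.04890441894531)
lip 183 [[-0.1255, -0.0269, 0.0982], [-0.1233, 0.0029, 0.1034], [-0.1187, 0.0283, 0.1063]] mid x -0.1221 mean [-0.1229  0.0018  0.103 ] world [0.4922 0.1922]
 slope deg -0.24724476095492023
fin 54 [[-0.1692, 0.0418, 0.099], [-0.1674, 0.048, 0.1046], [-0.1645, 0.0528, 0.1092]] mid x -0.1668 mean [-0.1671  0.0477  0.1045] world [0.4536 0.2421]
wrist
rect ((616.1541137695312, 173.35888671875), (59.99846649169922, 115.0515365600586), 83.76472473144531)
lip 499 [[-0.1263, -0.0272, 0.0999], [-0.1226, 0.0011, 0.104], [-0.1186, 0.0271, 0.1057]] mid x -0.1225 mean [-0.1226  0.0009  0.1037] world [0.4945 0.1886]
 slope deg 0.012571935636510632
fin 86 [[-0.1693, 0.0412, 0.1011], [-0.167, 0.0466, 0.107], [-0.1647, 0.0526, 0.1087]] mid x -0.167 mean [-0.167   0.0465  0.1064] world [0.4556 0.2388]
```

Emit:
{"method": "step_arm", "body": {"steps": [{"jaw": 0.55,"tx": 0.048,"ty": 0.013,"tz": 0,"ax": 0.001,"ay": 0,"az": 0.005},{"jaw": 0.55,"tx": 0.0956,"ty": 0.0263,"tz": 0,"ax": 0.001,"ay": 0,"az": 0.005},{"jaw": 0.55,"tx": 0.0956,"ty": 0.0263,"tz": 0.03,"ax": 0.001,"ay": 0,"az": 0.005},{"jaw": 0.55,"tx": 0.0956,"ty": 0.0263,"tz": 0.06,"ax": 0.001,"ay": 0,"az": 0.005},{"jaw": 0.55,"tx": 0.0956,"ty": 0.0263,"tz": 0.09,"ax": 0.001,"ay": 0,"az": 0.005},{"jaw": 0.55,"tx": 0.0956,"ty": 0.0263,"tz": 0.11,"ax": 0.001,"ay": 0,"az": 0.005},{"jaw": 0.55,"tx": 0.0956,"ty": 0.0263,"tz": 0.12,"ax": 0.001,"ay": 0,"az": 0.005},{"jaw": 0.55,"tx": 0.0956,"ty": 0.0263,"tz": 0.12,"ax": 0.001,"ay": 0,"az": 0.005}]}}

```text
time: 2.95
tool_pos: [0.4947, 0.1936, 0.137]
ee_rot: [-3.139, -0.003, 1.46]
wrist_force: [0.0, -0.2, -0.1]
width: 0.0521
```

```bash
python3 t.py .495 .190 .084 -6.6
python3 - <<'E'
from h import *
p,d=snapshot('scene'); save('s2.png',cv2.resize(p[170:350,260:460],(666,600)))
E
```

```text
t 2.95 tcp [0.4947 0.1936 0.137 ] rpy [-3.1386e+00 -2.6000e-03  1.4604e+00] q [0.264 0.074 1.537 0.004 1.532 0.374] F [ 0.  -0.2 -0.1] w 0.05207962709316153
shift [-0.0037  0.0009  0.053 ]
turn [-0.003  -0.0026  0.0048]
turn [ 0.0041 -0.0047 -3.1368]
```

View pics/s2.png

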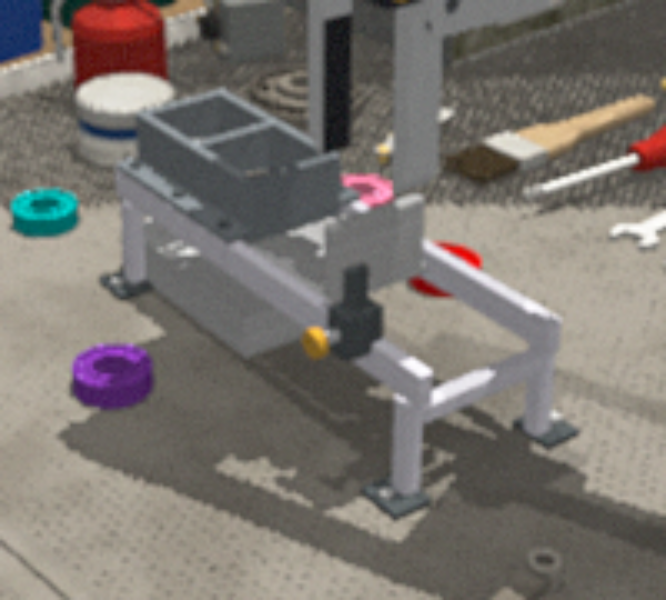

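The fingers straddle the lip (lip at about (375,240) in the crop, fingers at (335,90) and (415,100)). I descend and close.

Emit:
{"method": "step_arm", "body": {"steps": [{"jaw": 0.55,"tx": -0.003,"ty": 0.001,"tz": 0.02,"ax": -0.003,"ay": -0.003,"az": 0.005},{"jaw": 0.55,"tx": -0.003,"ty": 0.001,"tz": 0.04,"ax": -0.003,"ay": -0.003,"az": 0.005},{"jaw": 0.55,"tx": -0.003,"ty": 0.001,"tz": 0.051,"ax": -0.003,"ay": -0.003,"az": 0.005},{"jaw": 0.3,"tx": -0.003,"ty": 0.001,"tz": 0.052,"ax": -0.003,"ay": -0.003,"az": 0.005},{"jaw": 0.15,"tx": -0.003,"ty": 0.001,"tz": 0.052,"ax": -0.003,"ay": -0.003,"az": 0.005},{"jaw": 0,"tx": -0.003,"ty": 0.001,"tz": 0.052,"ax": -0.003,"ay": -0.003,"az": 0.005},{"jaw": 0,"tx": -0.003,"ty": 0.001,"tz": 0.052,"ax": -0.003,"ay": -0.003,"az": 0.005},{"jaw": 0,"tx": -0.003,"ty": 0.001,"tz": 0.052,"ax": -0.003,"ay": -0.003,"az": 0.005}]}}

```text
time: 3.8
tool_pos: [0.4967, 0.1911, 0.0875]
ee_rot: [3.138, -0.001, 1.455]
wrist_force: [-0.7, 1.0, 0.1]
width: 0.015
```

```bash
python3 t.py .4506 .1956 .085 -6.6
```

```text
t 3.8 tcp [0.4967 0.1911 0.0875] rpy [ 3.1375e+00 -1.3000e-03  1.4554e+00] q [ 0.261  0.104  1.606 -0.     1.427  0.376] F [-0.7  1.   0.1] w 0.01504467072105405
shift [-0.0008 -0.0463  0.0023]
turn [ 0.0041 -0.0013 -0.0002]
turn [-2.0000e-03 -6.4000e-03  3.1414e+00]
```

Emit:
{"method": "step_arm", "body": {"steps": [{"jaw": 0,"tx": 0,"ty": 0,"tz": 0.001,"ax": 0,"ay": 0,"az": 0},{"jaw": 0,"tx": 0,"ty": 0,"tz": 0.001,"ax": 0,"ay": 0,"az": 0},{"jaw": 0,"tx": 0,"ty": 0,"tz": 0.001,"ax": 0,"ay": 0,"az": 0},{"jaw": 0,"tx": 0,"ty": 0,"tz": 0.001,"ax": 0,"ay": 0,"az": 0}]}}

```text
time: 4.2
tool_pos: [0.4956, 0.1913, 0.087]
ee_rot: [3.14, -0.001, 1.456]
wrist_force: [-5.2, -0.6, 5.6]
width: 0.008
```

```bash
python3 t.py .4506 .1956 .085 -6.6
```

```text
t 4.2 tcp [0.4956 0.1913 0.087 ] rpy [ 3.1400e+00 -1.2000e-03  1.4557e+00] q [2.610e-01 1.040e-01 1.607e+00 1.000e-03 1.429e+00 3.760e-01] F [-5.2 -0.6  5.6] w 0.008046390039255657
shift [-0.0009 -0.0452  0.0019]
turn [ 0.0016 -0.0012  0.0001]
turn [ 1.9000e-03  2.6000e-03 -3.1415e+00]
```

Emit:
{"method": "step_arm", "body": {"steps": [{"jaw": 0,"tx": 0,"ty": -0.004,"tz": 0,"ax": 0,"ay": 0,"az": 0},{"jaw": 0,"tx": 0,"ty": -0.008,"tz": 0,"ax": 0,"ay": 0,"az": 0},{"jaw": 0,"tx": 0,"ty": -0.012,"tz": 0,"ax": 0,"ay": 0,"az": 0},{"jaw": 0,"tx": 0,"ty": -0.016,"tz": 0,"ax": 0,"ay": 0,"az": 0},{"jaw": 0,"tx": 0,"ty": -0.02,"tz": 0,"ax": 0,"ay": 0,"az": 0},{"jaw": 0,"tx": 0,"ty": -0.024,"tz": 0,"ax": 0,"ay": 0,"az": 0},{"jaw": 0,"tx": 0,"ty": -0.028,"tz": 0,"ax": 0,"ay": 0,"az": 0},{"jaw": 0,"tx": 0,"ty": -0.032,"tz": 0,"ax": 0,"ay": 0,"az": 0}]}}

```text
time: 5.0
tool_pos: [0.4682, 0.1945, 0.087]
ee_rot: [3.129, -0.002, 1.455]
wrist_force: [10.0, -0.8, -6.5]
width: 0.0079
```

```bash
python3 t.py .4513 .1964 .087 -6.6
```

```text
t 5.0 tcp [0.4682 0.1945 0.087 ] rpy [ 3.1295e+00 -2.1000e-03  1.4549e+00] q [ 0.284  0.044  1.671 -0.003  1.414  0.4  ] F [10.  -0.8 -6.5] w 0.007862041966892415
shift [-0.0001 -0.017  -0.0002]
turn [ 0.0121 -0.0021 -0.0007]
turn [-0.0033 -0.019   3.1408]
```

Emit:
{"method": "step_arm", "body": {"steps": [{"jaw": 0,"tx": 0,"ty": -0.006,"tz": 0,"ax": 0.002,"ay": 0,"az": 0},{"jaw": 0,"tx": 0,"ty": -0.01,"tz": 0,"ax": 0.004,"ay": 0,"az": 0},{"jaw": 0,"tx": 0,"ty": -0.013,"tz": 0,"ax": 0.006,"ay": 0,"az": 0},{"jaw": 0,"tx": 0,"ty": -0.016,"tz": 0,"ax": 0.008,"ay": 0,"az": 0},{"jaw": 0,"tx": 0,"ty": -0.017,"tz": 0,"ax": 0.01,"ay": 0,"az": 0},{"jaw": 0,"tx": 0,"ty": -0.017,"tz": 0,"ax": 0.01,"ay": 0,"az": 0}]}}

```text
time: 5.6
tool_pos: [0.4551, 0.196, 0.087]
ee_rot: [3.131, -0.003, 1.454]
wrist_force: [8.9, -0.2, -4.5]
width: 0.0077
```

```bash
python3 t.py .4513 .1964 .087 -6.6;cat > v.py <<'E'
import sys
from w import *
n=sys.argv[1]
for c in sys.argv[2:]:
    if c=='wrist': K=cam(c)
    p,d=snapshot(c); W=cloud(c,d); save(f'{c}{n}.png',p); np.save(f'{c}{n}.npy',d); print(c); meas(W)
E
python3 v.py 3 scene top
```

```text
t 5.6 tcp [0.4551 0.196  0.087 ] rpy [ 3.1308e+00 -2.8000e-03  1.4542e+00] q [ 0.293  0.019  1.697 -0.002  1.415  0.41 ] F [ 8.9 -0.2 -4.5] w 0.007719781977984321
shift [-0.     -0.0038 -0.0001]
turn [ 0.0108 -0.0028 -0.0014]
turn [-0.0044 -0.017   3.1401]
scene
rect ((615.7335205078125, 175.37091064453125), (62.302528381347656, 118.02249145507812), 82.70674133300781)
lip 305 [[-0.1795, -0.0253, 0.0984], [-0.1665, 0.0101, 0.1055], [-0.148, 0.0278, 0.1146]] mid x -0.1637 mean [-0.1675  0.0073  0.1059] world [0.4515 0.2045]
 slope deg 10.03313037156206
fin 54 [[-0.1702, 0.0409, 0.0988], [-0.1684, 0.0475, 0.1047], [-0.1654, 0.0527, 0.1094]] mid x -0.1678 mean [-0.1682  0.0472  0.1044] world [0.4539 0.2419]
top
rect ((618.259521484375, 176.70367431640625), (59.97791290283203, 114.67498779296875), 83.44117736816406)
```

```bash
cat > z.py <<'E'
from h import *
import sys
def edge(f,c0):
    W=cloud('scene',np.load(f)); a=np.deg2rad(-6.6); ex=np.array([np.cos(a),np.sin(a)]); ey=np.array([-ex[1],ex[0]])
    L=np.dstack([(W[...,:2]-c0)@ex,(W[...,:2]-c0)@ey,W[...,2]])
    for nm,y0,y1 in(('lip',.014,.027),('fin',.042,.052)):
      for z0,z1 in((.098,.112),(.084,.097)):
        m=(L[...,0]<-.085)&(L[...,0]>-.2)&(L[...,1]>y0)&(L[...,1]<y1)&(L[...,2]>z0)&(L[...,2]<z1); Q=L[m]
        if len(Q): print(f,nm,z0,len(Q),np.percentile(Q[:,0],[3,20,50,80,97]).round(4))
c0=np.array([.6150,.1753])
for f in sys.argv[1:]: edge(f,c0)
E
python3 z.py scene1.npy scene3.npy
python3 - <<'E'
import cv2
p=cv2.imread('pics/scene3.png')[180:320,270:430]; cv2.imwrite('pics/s3.png',cv2.resize(p,(686,600),interpolation=2))
E
```

```text
scene1.npy lip 0.098 45 [-0.1264 -0.1254 -0.1243 -0.1225 -0.1196]
scene1.npy lip 0.084 47 [-0.1262 -0.1255 -0.1248 -0.1239 -0.1227]
scene1.npy fin 0.098 45 [-0.1698 -0.1688 -0.1681 -0.1667 -0.1652]
scene1.npy fin 0.084 54 [-0.1746 -0.1735 -0.1689 -0.1674 -0.1639]
scene3.npy lip 0.098 48 [-0.1669 -0.1659 -0.1651 -0.1622 -0.1595]
scene3.npy lip 0.084 43 [-0.1664 -0.1658 -0.165  -0.1645 -0.1634]
scene3.npy fin 0.098 44 [-0.1695 -0.1688 -0.1678 -0.1665 -0.1648]
scene3.npy fin 0.084 56 [-0.1754 -0.1735 -0.1692 -0.168  -0.1648]
```

View pics/s3.png

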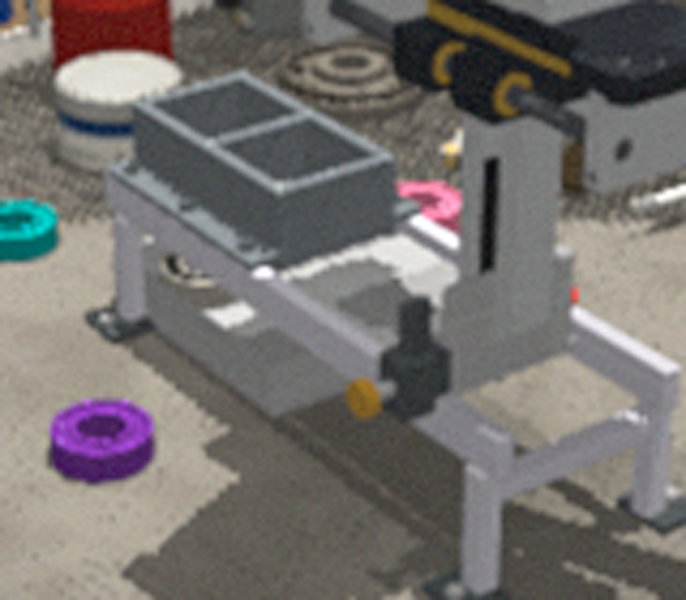

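The rear bearing is in the tray (seen at (185,265)). The lip has moved 40.6 mm, so about 4 mm remain. The arm lags its target by about 4 mm under the gate's friction.

Emit:
{"method": "step_arm", "body": {"steps": [{"jaw": 0,"tx": 0,"ty": -0.005,"tz": 0,"ax": 0.01,"ay": 0,"az": 0},{"jaw": 0,"tx": 0,"ty": -0.0065,"tz": 0,"ax": 0.01,"ay": 0,"az": 0},{"jaw": 0,"tx": 0,"ty": -0.0075,"tz": 0,"ax": 0.01,"ay": 0,"az": 0},{"jaw": 0,"tx": 0,"ty": -0.0075,"tz": 0,"ax": 0.01,"ay": 0,"az": 0}]}}

```text
time: 6.1
tool_pos: [0.4514, 0.1964, 0.087]
ee_rot: [3.132, -0.003, 1.454]
wrist_force: [10.1, -0.9, -4.6]
width: 0.0076
```

```bash
python3 t.py .4513 .1964 .087 -6.6; python3 v.py 4 scene >/dev/null; python3 z.py scene4.npy
```

```text
t 6.1 tcp [0.4514 0.1964 0.087 ] rpy [ 3.1321 -0.0034  1.4536] q [ 2.960e-01  1.200e-02  1.704e+00 -1.000e-03  1.415e+00  4.130e-01] F [10.1 -0.9 -4.6] w 0.007596294608946041
shift [-0.     -0.0001 -0.    ]
turn [ 0.0095 -0.0034 -0.002 ]
turn [-0.0053 -0.015   3.1396]
scene4.npy lip 0.098 50 [-0.1699 -0.1689 -0.1681 -0.1661 -0.1636]
scene4.npy lip 0.084 49 [-0.1704 -0.1695 -0.1688 -0.1682 -0.1674]
scene4.npy fin 0.098 48 [-0.1692 -0.1686 -0.1678 -0.1666 -0.1654]
scene4.npy fin 0.084 57 [-0.1747 -0.1731 -0.1687 -0.1678 -0.1636]
```

Aligned within about 1 mm. I unload the arm's preload first, then open.

Emit:
{"method": "step_arm", "body": {"steps": [{"jaw": 0,"tx": 0,"ty": -0.001,"tz": 0,"ax": 0.005,"ay": 0,"az": 0},{"jaw": 0,"tx": 0,"ty": 0,"tz": 0,"ax": 0,"ay": 0,"az": 0},{"jaw": 0,"tx": 0,"ty": 0,"tz": 0,"ax": 0,"ay": 0,"az": 0}]}}

```text
time: 6.45
tool_pos: [0.4514, 0.1964, 0.087]
ee_rot: [3.132, -0.003, 1.454]
wrist_force: [2.4, -1.5, 0.5]
width: 0.0077
```

```bash
python3 t.py .4513 .1964 .087 -6.6
```

```text
t 6.45 tcp [0.4514 0.1964 0.087 ] rpy [ 3.1318 -0.0034  1.4537] q [ 2.960e-01  1.200e-02  1.704e+00 -1.000e-03  1.415e+00  4.130e-01] F [ 2.4 -1.5  0.5] w 0.00767246231516465
shift [-0.     -0.0001 -0.    ]
turn [ 0.0098 -0.0034 -0.002 ]
turn [-0.0053 -0.0154  3.1396]
```

Emit:
{"method": "step_arm", "body": {"steps": [{"jaw": 0.1,"tx": 0,"ty": 0,"tz": 0,"ax": 0,"ay": 0,"az": 0},{"jaw": 0.2,"tx": 0,"ty": 0,"tz": 0,"ax": 0,"ay": 0,"az": 0},{"jaw": 0.35,"tx": 0,"ty": 0,"tz": 0,"ax": 0,"ay": 0,"az": 0},{"jaw": 0.45,"tx": 0,"ty": 0,"tz": 0,"ax": 0,"ay": 0,"az": 0},{"jaw": 0.45,"tx": 0,"ty": 0,"tz": 0,"ax": 0,"ay": 0,"az": 0},{"jaw": 0.45,"tx": 0,"ty": 0,"tz": 0,"ax": 0,"ay": 0,"az": 0}]}}

```text
time: 7.05
tool_pos: [0.4514, 0.1964, 0.087]
ee_rot: [3.132, -0.003, 1.454]
wrist_force: [0.5, -0.2, -0.3]
width: 0.042
```

Emit:
{"method": "step_arm", "body": {"steps": [{"jaw": 0.45,"tx": 0,"ty": 0,"tz": -0.01,"ax": 0,"ay": 0,"az": 0},{"jaw": 0.45,"tx": 0,"ty": 0,"tz": -0.03,"ax": 0,"ay": 0,"az": 0},{"jaw": 0.45,"tx": 0,"ty": 0,"tz": -0.06,"ax": 0,"ay": 0,"az": 0},{"jaw": 0.45,"tx": 0,"ty": 0,"tz": -0.1,"ax": 0,"ay": 0,"az": 0},{"jaw": 0.45,"tx": 0,"ty": 0,"tz": -0.14,"ax": 0,"ay": 0,"az": 0},{"jaw": 0.45,"tx": -0.04,"ty": 0,"tz": -0.16,"ax": 0,"ay": 0,"az": 0},{"jaw": 0.45,"tx": -0.08,"ty": 0,"tz": -0.16,"ax": 0,"ay": 0,"az": 0},{"jaw": 0.45,"tx": -0.12,"ty": 0,"tz": -0.16,"ax": 0,"ay": 0,"az": 0}]}}

```text
time: 7.85
tool_pos: [0.436, 0.0759, 0.2488]
ee_rot: [3.128, -0.004, 1.455]
wrist_force: [0.8, -0.7, -0.6]
width: 0.0423
```

Emit:
{"method": "step_arm", "body": {"steps": [{"jaw": 0.45,"tx": -0.03,"ty": 0,"tz": 0,"ax": 0,"ay": 0,"az": 0},{"jaw": 0.45,"tx": -0.06,"ty": 0,"tz": 0,"ax": 0,"ay": 0,"az": 0},{"jaw": 0.45,"tx": -0.09,"ty": 0,"tz": 0,"ax": 0,"ay": 0,"az": 0},{"jaw": 0.45,"tx": -0.12,"ty": 0,"tz": 0,"ax": 0,"ay": 0,"az": 0},{"jaw": 0.45,"tx": -0.12,"ty": 0,"tz": 0,"ax": 0,"ay": 0,"az": 0}]}}

```text
time: 8.35
tool_pos: [0.4219, -0.0459, 0.2492]
ee_rot: [3.127, -0.003, 1.45]
wrist_force: [1.3, 0.0, 0.2]
width: 0.0422
```

```bash
python3 v.py 5 scene top; python3 z.py scene5.npy
python3 - <<'E'
import cv2,numpy as np
s=cv2.imread('pics/scene5.png')[180:320,270:430]; t=cv2.imread('pics/top5.png')[150:340,250:380]
cv2.imwrite('pics/f.png',np.hstack([cv2.resize(s,(457,400),interpolation=2),cv2.resize(t,(274,400),interpolation=2)]))
E
```

```text
scene
rect ((615.9822387695312, 175.31024169921875), (61.713157653808594, 119.07612609863281), 83.16960144042969)
lip 201 [[-0.1713, -0.0263, 0.0984], [-0.1691, 0.0029, 0.1037], [-0.1642, 0.0287, 0.1065]] mid x -0.1678 mean [-0.1686  0.0022  0.1031] world [0.4483 0.1977]
 slope deg -0.04103262669022253
fin 54 [[-0.1705, 0.0415, 0.0984], [-0.169, 0.0475, 0.1047], [-0.1658, 0.052, 0.1098]] mid x -0.1682 mean [-0.1686  0.0473  0.1045] world [0.4536 0.2419]
top
rect ((618.354248046875, 176.70765686035156), (59.972896575927734, 115.23802947998047), 83.41079711914062)
lip 164 [[-0.1705, -0.0279, 0.1016], [-0.1668, -0.0003, 0.1053], [-0.1631, 0.0274, 0.1077]] mid x -0.1668 mean [-1.668e-01 -1.000e-04  1.052e-01] world [0.4526 0.1956]
 slope deg -0.12503994505739993
fin 21 [[-0.1697, 0.0411, 0.1045], [-0.1675, 0.0464, 0.1089], [-0.1652, 0.0517, 0.1106]] mid x -0.1674 mean [-0.1675  0.0463  0.1084] world [0.4573 0.2421]
scene5.npy lip 0.098 46 [-0.1706 -0.1696 -0.1686 -0.1659 -0.1633]
scene5.npy lip 0.084 48 [-0.1703 -0.1695 -0.1688 -0.1683 -0.1677]
scene5.npy fin 0.098 47 [-0.1696 -0.1689 -0.1681 -0.1667 -0.165 ]
scene5.npy fin 0.084 52 [-0.1747 -0.1733 -0.1694 -0.1675 -0.1661]
```

View pics/f.png

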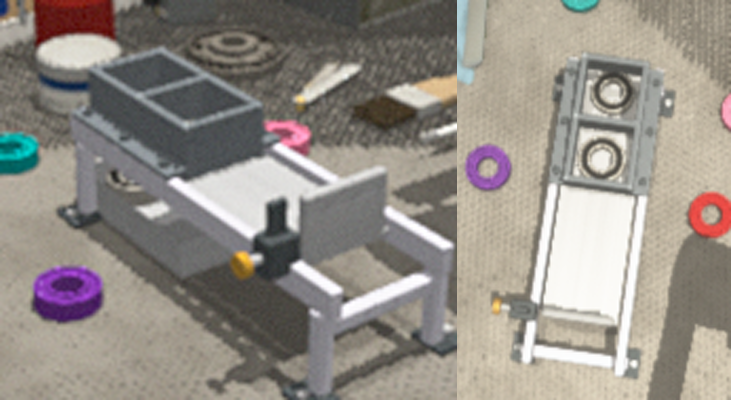

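Run:
```python
from h import *
W=cloud('top',np.load('top5.npy')); W1=cloud('top',np.load('top1.npy'))
for n,x,y in(('rear',.027,0),('front',-.027,0)):
    a=np.deg2rad(-6.6); c=np.array([.618+np.cos(a)*x,.1768+np.sin(a)*x])
    for w in(W1,W): r=np.hypot(w[...,0]-c[0],w[...,1]-c[1]); print(n,np.nanmedian(w[...,2][r<.02]))
print(close_job())
```

```text
rear 0.07827218576571682
rear 0.014736970708358443
front 0.07825497638469558
front 0.07822788173139517
the job is handed in; nothing more can be done
None
```

I pulled the gate out about 44 mm by its lip, eased off the pull, let go and backed the arm away. The job was handed in at about 8.5 s on the robot's clock.

- **Alignment:** after release, the top camera puts the lip 0.6 mm short of the fin, at x = -0.1668 m against -0.1674 m. The scene camera agrees to within about 1 mm. The opening comes to about 59 mm, inside the 55–75 mm range.
- **Bearings:** the surface seen in the rear bay fell from 78 mm to about 15 mm, so the rear bearing is in the tray. The front bay is unchanged at 78 mm, so that bearing is still lying on the gate.
- **Limits and checks:** the wrist force stayed near 10 N while pulling, and nothing else was touched. No final check failed. Before release the arm hid the lip from the top camera, so there I relied on the scene camera alone.

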